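Sweep the nutshells into the board's scrap drawer

TASK

Someone has been cracking walnuts on the chopping board and left its scrap drawer standing open. With your fingertips push the drawer fully home under the board, then sweep the four half shells along the board and down through the slot, so that all of them lie in the closed drawer. Only push and sweep: do not pick up, squeeze or press on the shells, and leave everything else standing where it is.

Things in the scene. Friction and masses are not known exactly. Their poses are not given: they have to be found in the camera images.
- board: light wooden chopping board on side panels, fixed, 320 mm long (its own y) and 220 mm wide (its own x). Origin: centre of its underside, on the worktop; +y points along the board to the end with slot and drawer (the robot's left, turned by up to 0.2 rad). Below the face it is empty and closed off, apart from the drawer under the slot.
- face (a point): centre of the board's flat working face, 60 mm above the worktop; axes as the board's. A raised edge, 10 mm wide and 8 mm higher than the face, runs along both long sides (inner faces at x = +-100 mm) and the end away from the slot (inner face at y = -150 mm).
- slot (a point): centre of the scrap slot through the board, at the height of the face, 105 mm from the face's centre along +y; the slot measures 60 mm along the board (y) and 184 mm across it (x); beyond it a 25 mm bar of board at face height closes the end. Axes as the board's.
- drawer (a joint): how far the scrap drawer is pulled out of the board's slot end, in m along the board's +y: 0 = fully home, front flush with the end of the board; at most 0.12. Moves stiffly (about 1 N) and stays where it is left.
- drawer_front (a point): middle of the outer face of the drawer's wooden front, 18 mm above the worktop; moves with the drawer; axes as the board's, +y points out of the face. The front is 198 mm wide (x), reaches from 5 to 40 mm above the worktop (to 29 mm in a 78 mm wide finger scoop at its middle).
- drawer_floor (a point): centre of the drawer's inner floor, 9 mm above the worktop; moves with the drawer; axes as the board's. The steel pan is 194 mm (x) by 106 mm (y) inside, its walls rise 29 mm above the floor and end 4 mm below the underside of the board.
- shell0: one of four brown, wrinkled half walnut shells, 40 x 34 mm, 16.5 mm high, 12 g, lying hollow side down on the board's face; they slide and do not roll. The origin is the centre of the flat underside, z up; the long axis is its own x.
- shell1: one of four brown, wrinkled half walnut shells, 40 x 34 mm, 16.5 mm high, 12 g, lying hollow side down on the board's face; they slide and do not roll. The origin is the centre of the flat underside, z up; the long axis is its own x.
- shell2: one of four brown, wrinkled half walnut shells, 40 x 34 mm, 16.5 mm high, 12 g, lying hollow side down on the board's face; they slide and do not roll. The origin is the centre of the flat underside, z up; the long axis is its own x.
- shell3: one of four brown, wrinkled half walnut shells, 40 x 34 mm, 16.5 mm high, 12 g, lying hollow side down on the board's face; they slide and do not roll. The origin is the centre of the flat underside, z up; the long axis is its own x.
- nut_bowl: a bystander: white ceramic bowl of whole walnuts, 120 mm wide, 75 mm high; stands behind the board; origin at the centre of its underside
- nutcracker: a bystander: steel lever nutcracker lying flat, 170 x 55 x 14 mm, to the right of the board; origin at the centre of its underside
- honey_jar: a bystander: honey jar with a white lid, 69 mm wide, 99 mm high; stands to the right of the board, toward the back; origin at the centre of its underside
- tumbler: a bystander: clear glass tumbler, 77 mm wide, 89 mm high; stands to the right of the board, toward the back; origin at the centre of its underside
- spice_jar_a: a bystander: small spice jar with a red cap and dark label, 45 mm wide, 106 mm high, behind the board; origin at the centre of its underside
- spice_jar_b: a bystander: small spice jar with a red cap and green label, 45 mm wide, 106 mm high, behind the board; origin at the centre of its underside
Things that resemble listed ones, but are neither listed nor needed, are in the scene too. Leave any red look-alike of the shell3 alone.

How it is judged:
By the outcome, as a careful person would: the job done as asked, in the order asked, and still so for the second after the job is handed in, with the robot touching nothing.
It also fails if it takes over 58 s, if anything falls off the work surface, if the arm or the gripper's body presses on something with over 40 N, if the wrist force passes 120 N, or if a joint passes its speed limit or range.

ROBOT

A 6-joint arm with a two-finger parallel gripper is mounted at the origin on a cart in front of the work surface, level with it; the furniture and walls round the work are solid. World frame = base frame: x ahead of the robot, y to its left, z up, the work surface at z = 0. Lengths are in m, angles in degrees, forces in N, time in s.
With the tool pointing down it reaches from about 0.3 to 0.75 m from the base axis. Payload 8.5 kg.
Tool frame: the origin (TCP) lies at the very end of the fingers, on their centre line; the grasp point (between the pads) lies 19 mm behind it; z points along the fingers, y is the line along which they close (so a half turn about z gives the same grasp; the last joint's range is limited). The gripper opens to 85 mm and grips with 20 to 120 N. Pads are 22 mm wide; open, the fingers measure 114 mm over their backs; the gripper's body (76 mm by 85 mm) begins 54 mm behind the grasp point. The pads swing forward as they close: fully open they stand 13 mm farther back than shut.
Start: joints at [61.69, 21.807, 74.336, -0, 83.858, -12.336], TCP at [0.151, 0.529, 0.231] pointing down, gripper open.
Joint ranges: [-178.18, 178.18], [-50.72, 133.34], [12.68, 142.11], [-81.47, 261.47], [9.98, 163.14], [-165.26, 165.26]. Speed limits (degrees/s): [136.94, 136.94, 180, 180, 180, 180].

INTERFACE

Orientations are given as [roll, pitch, yaw] about the fixed x, y, z axes, in that order (R = Rz(yaw) Ry(pitch) Rx(roll)).
In Python, from workcell import state, read_camera, job_done, look_for, mark_of gives the robot as it stands. The module is installed in compiled form; this text tells all that it offers.
- The arm moves only by the tool jog_arm, never from a script. Its argument "commands" is a list of rows, each a list of 5 numbers: the finger opening in cm, from 0 to 8.54, then the shift along the tool's x, y, z in fractions of the full range, 1 being 0.6 m, then the turn about the tool's z in parts of the range, where 1.0 means 4 rad. In form: [[jaw, x, y, z, roll], ...]. A call has 1 to 10 rows; each row is the pose to reach, as a shift and turn from the pose commanded when the call began, along the tool's axes at that moment; what a row does not reach only later rows make up. A row lasts 1/10 s, in which the tool goes at most 50 mm and 8.59 degrees, less where a joint would pass 70% of its speed; a pose out of reach is approached as far as the arm can. No shift or turn number may pass 1 either way. A call with a gripper value outside its range is refused whole. The fingers move at their own pace and stop on an object; "squeeze" is the grip in N (left out, the last holds). Time passes only in rows, so rows that repeat a pose let the fingers close. It gives the time, the measured TCP pose, the force, the opening and the grip force at its end, in the units of the state.
- state(): the state, without advancing time (a new reading comes with each control period).
- read_camera(name): name is "side" or "top" or "wrist"; returns a dict with "color" (480x640x3 uint8, red, green, blue), "mtx" (3x3 intrinsics, pixels), "world_to_cam" (4x4, takes a point from world to camera coordinates). Camera axes: x right, y down, z forward; pixel columns grow to the right and rows downward; lengths in m; the calibration is good to about 2 mm. A picture is of the moment at which its call begins. There is no depth.
- job_done(): hands the job in; it is judged then, once.
Trained networks look in the newest picture that a camera, given by its name, has taken for a name from the list of things; names that differ only in an ending like _2 or _b are one class to them, and where a whole thing is asked for, a point or a joint stands for the part that bears it (a point fixed in the world has none). Each returns a list of dicts, best first, with "score" (0 to 1); they miss things now and then, are a little off and sometimes report something else, mostly with a low value. They report only what shows in the picture. A call takes as long as a camera call. They do not tell look-alikes from the thing itself.
- look_for(camera, thing): "xyz" ([x, y, z] in m, in the coordinates of the camera as it stood for that picture, good to about 4 mm: the middle of the surface that is visible of it).
- mark_of(camera, thing): "xyz" ([x, y, z] in m, in the coordinates of the camera as it stood for that picture, good to about 4 mm: a listed point, or the origin of a listed thing).
The state is a dict: "t": time; "joints": joint angles; "qvel": joint speeds; "joint_efforts": joint torques, N m; "eef_pos": TCP position; "orientation": TCP orientation; "contact_force": force on the tool from outside, world axes, zero at the start; "torque": the same for the moment, N m; "opening": finger opening in m; "finger_force": force on a finger pad.
Only numpy, scipy, OpenCV 4.12 (cv2) and the standard library are available. Lean on these libraries where they do the work, as an engineer would, in place of code of your own. Each camera call takes 0.05 s, during which the arm holds its last target. There are 200 camera calls.

## Working session

There is one attempt and no reset: what is moved stays moved. The work goes in short steps, Python scripts to look and compute and a tool call to move; the robot and the scene stay as the last step left them, time stands still between calls to the robot, and variables do not carry over. Pictures are saved under pics/ and viewed, at most 10 in all, crops included, and the job is handed in when it is done.

Besides the shell and the picture viewer there is one more tool, called as name(argument=value, ...), one argument or row to a line, values as JSON. jog_arm: Moves the arm, as the interface text tells. Its arguments: {"type":"object","properties":{"commands":{"type":"array"},"squeeze":{"type":"number"}},"required":["commands"]}

```bash
mkdir -p pics; cat > h.py <<'E'
import numpy as np, cv2
from workcell import *
def w(c,p):
    T=np.linalg.inv(c["world_to_cam"]); return (T@np.r_[p,1])[:3]
def px(c,P):
    q=(c["world_to_cam"]@np.r_[P,1])[:3]; u=c["mtx"]@q; return (u[:2]/u[2]).round().astype(int)
def ray(c,uv,z):
    T=np.linalg.inv(c["world_to_cam"]); d=T[:3,:3]@np.linalg.inv(c["mtx"])@[uv[0],uv[1],1.]; o=T[:3,3]
    return o+d*(z-o[2])/d[2]
def snap(n,f=None):
    c=read_camera(n)
    if f: cv2.imwrite("pics/"+f,c["color"][:,:,::-1])
    return c
E
python3 - <<'E'
from h import *
s=state();print(s)
for n in("top","side"):
    c=snap(n,n+"0.png")
    for f,ts in((mark_of,["board","face","slot","drawer_front","drawer_floor","shell0","nut_bowl"]),(look_for,["shell0"])):
        for t in ts:
            for d in f(n,t): P=w(c,d["xyz"]);print(n,f.__name__,t,round(d["score"],2),P.round(3),px(c,P))
E
```

```text
{'t': 0.0, 'joints': array([ 6.16905621e+01,  2.18429364e+01,  7.43840426e+01,  1.00531551e-03,
        8.38572457e+01, -1.23378333e+01]), 'qvel': array([0.02494325, 0.03333698, 0.03716948, 0.14344091, 0.00322157,
       0.07304249]), 'joint_efforts': array([ 4.09515314e-04, -4.48457766e+01, -2.31280804e+01, -1.22746164e-04,
        4.67535399e-03, -1.84930565e-05]), 'eef_pos': array([0.15121946, 0.52851207, 0.23069772]), 'orientation': array([-1.79917934e+02, -1.89730329e-02,  1.64028274e+02]), 'contact_force': array([ 0.56110011, -0.16027941, -0.70290212]), 'torque': array([-0.01243793,  0.01052508, -0.02529359]), 'finger_force': 0.0, 'opening': 0.08568117405518577}
top call board 0.2 [ 0.73  -0.228  0.002] [382 190]
top call face 0.69 [ 0.509 -0.095  0.065] [318 292]
top call face 0.46 [ 0.545 -0.06   0.062] [301 274]
top call slot 0.95 [0.508 0.016 0.065] [263 291]
top call drawer_front 0.96 [0.507 0.144 0.016] [205 290]
top call drawer_front 0.47 [ 0.481 -0.061  0.06 ] [301 306]
top call drawer_floor 0.64 [ 0.478 -0.065  0.062] [303 307]
top call drawer_floor 0.58 [0.509 0.082 0
[... 774 characters left out ...]
ll face 0.98 [ 0.511 -0.092  0.058] [363 244]
side call slot 0.72 [0.51  0.015 0.054] [370 271]
side call drawer_floor 0.72 [0.515 0.079 0.011] [371 311]
side call shell0 0.61 [ 0.479 -0.158  0.058] [375 230]
side call shell0 0.61 [ 0.456  0.204 -0.   ] [422 361]
side call shell0 0.6 [ 0.54  -0.057  0.063] [350 250]
side call shell0 0.56 [ 0.481 -0.067  0.059] [380 249]
side call nut_bowl 0.9 [ 0.754 -0.047  0.002] [238 284]
side call shell0 0.59 [ 0.56  -0.154  0.067] [336 228]
side call shell0 0.58 [0.458 0.209 0.011] [421 357]
side call shell0 0.53 [ 0.479 -0.151  0.07 ] [376 226]
side call shell0 0.53 [ 0.54  -0.045  0.074] [351 247]
side call shell0 0.49 [ 0.484 -0.053  0.07 ] [380 246]
```

View pics/top0.png

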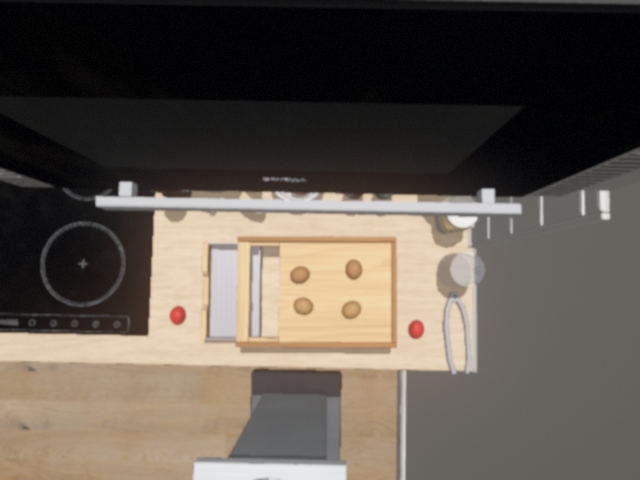

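View pics/side0.png

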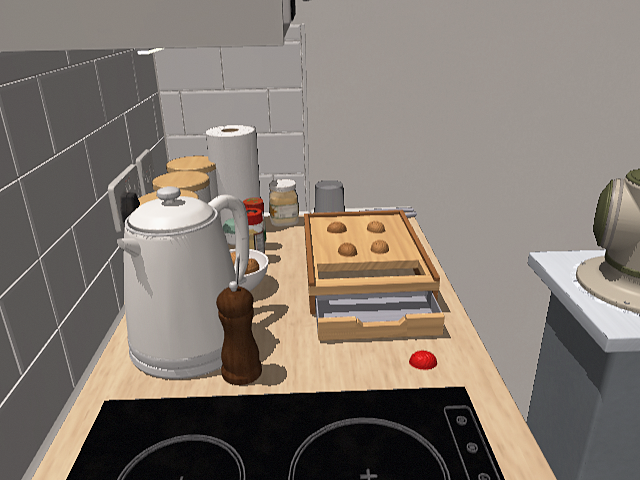

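```bash
python3 - <<'E'
import cv2
a=cv2.imread("pics/top0.png")[220:370,150:450]
cv2.imwrite("pics/crop0.png",cv2.resize(a,(800,400),interpolation=cv2.INTER_CUBIC))
E
```

```text
(no output)
```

View pics/crop0.png

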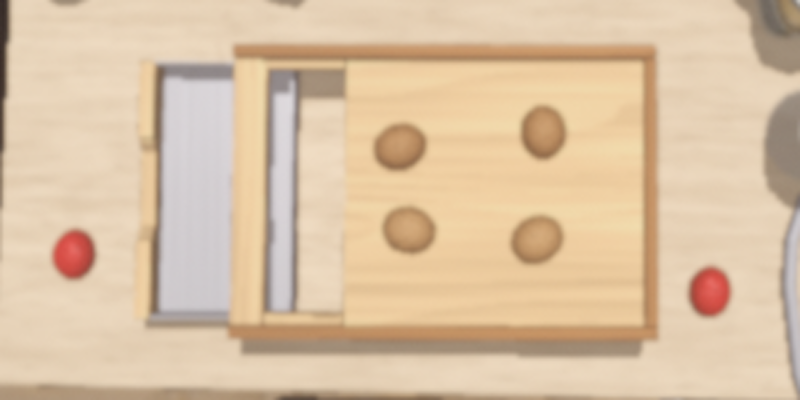

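Top view: four brown shells on the board at px (300,274), (304,306), (354,269) and (351,309). The two red look-alikes lie on the worktop at (177,315) and (416,328), so the four brown ones are the ones meant, as the crop confirms. The drawer is open, with its front at px x≈205.

```bash
python3 - <<'E'
from h import *
c=snap("top")
for u in((238.1,236.9),(395.6,236.9),(395.6,347.5),(236.2,346.8)):print("rail",ray(c,u,.068).round(4))
for u in((151,62),(140,318)):print("front",ray(c,(150+u[0]/2.667,220+u[1]/2.667),.04).round(4))
for u in((400,147),(409,230),(543,132),(537,240)):print("shell",ray(c,(150+u[0]/2.667,220+u[1]/2.667),.068).round(4))
s=snap("side");print("mill",ray(s,(240,380),0).round(3),"kettle",ray(s,(180,372),0).round(3))
E
```

```text
rail [0.6159 0.0681 0.068 ]
rail [ 0.6224 -0.2479  0.068 ]
rail [ 0.4035 -0.2499  0.068 ]
rail [0.3983 0.0643 0.068 ]
front [0.6041 0.1385 0.04  ]
front [0.4077 0.1391 0.04  ]
shell [ 0.5419 -0.058   0.068 ]
shell [ 0.4805 -0.0662  0.068 ]
shell [ 0.5553 -0.1647  0.068 ]
shell [ 0.475  -0.1615  0.068 ]
mill [0.722 0.233 0.   ] kettle [0.811 0.21  0.   ]
```

The manual's scale: shifts go in shares of 0.6 m and turns go in shares of 4 rad. Converting my numbers, 1.29 rad / 4 = 0.3225.

jog_arm(
  commands=[
    [1.5,0,0,0,0.0375],
    [1.5,0,0,0,0.075],
    [1.5,0,0,0,0.1125],
    [1.5,0,0,0,0.15],
    [1.5,0,0,0,0.1875],
    [1.5,0,0,0,0.225],
    [1.5,0,0,0,0.2625],
    [1.5,0,0,0,0.3],
    [1.5,0,0,0,0.3225],
    [1.5,0,0,0,0.3225],
  ],
)

```text
t: 2.0
eef_pos: [0.1513, 0.5287, 0.2313]
orientation: [-180.0, 0.0, 90.1]
contact_force: [1.0, -0.4, -0.7]
opening: 0.015
finger_force: 0.0
```

jog_arm(
  commands=[
    [1.5,-0.0567,0.0583,0,0],
    [1.5,-0.1133,0.1167,0,0],
    [1.5,-0.17,0.175,0,0],
    [1.5,-0.2267,0.2333,0.0167,0],
    [1.5,-0.2833,0.2917,0.05,0],
    [1.5,-0.34,0.35,0.0833,0],
    [1.5,-0.3967,0.4083,0.1167,0],
    [1.5,-0.4533,0.4667,0.15,0],
    [1.5,-0.51,0.525,0.1833,0],
    [1.5,-0.5667,0.59,0.2,0],
  ],
)

```text
t: 3.0
eef_pos: [0.4949, 0.1983, 0.1138]
orientation: [-179.9, 0.0, 90.3]
contact_force: [-0.0, 0.5, 0.6]
opening: 0.0154
finger_force: 0.0
```

jog_arm(
  commands=[
    [1.5,0,0,0,0],
    [1.5,0,0,0,0],
  ],
)

```text
t: 3.2
eef_pos: [0.4946, 0.1992, 0.1146]
orientation: [-179.9, -0.0, 90.1]
contact_force: [-0.6, 0.1, 0.4]
opening: 0.0149
finger_force: 0.0
```

Converted, 9.7 cm / 60 = 0.1617, 8.5 cm / 60 = 0.1417.

jog_arm(
  commands=[
    [1.0,-0.04,0.02,0,0],
    [1.0,-0.04,0.02,0.05,0],
    [1.0,-0.04,0.02,0.1,0],
    [1.0,-0.04,0.02,0.1417,0],
    [1.0,-0.04,0.02,0.1617,0],
    [1.0,-0.0567,0.02,0.1617,0],
    [1.0,-0.0733,0.02,0.1617,0],
    [1.0,-0.09,0.02,0.1617,0],
    [1.0,-0.1067,0.02,0.1617,0],
    [1.0,-0.1233,0.02,0.1617,0],
  ],
)

```text
t: 4.2
eef_pos: [0.507, 0.1249, 0.0189]
orientation: [179.9, -0.0, 90.1]
contact_force: [0.7, 1.2, 2.0]
opening: 0.0101
finger_force: 0.7
```

jog_arm(
  commands=[
    [1.0,-0.0167,0,0,0],
    [1.0,-0.0333,0,0,0],
    [1.0,-0.0467,0.0017,0,0],
    [1.0,-0.0583,0.0017,0,0],
    [1.0,-0.0633,0.0017,0,0],
  ],
)

```text
t: 4.7
eef_pos: [0.5074, 0.0872, 0.0179]
orientation: [-180.0, 0.0, 90.1]
contact_force: [-0.3, 1.6, -0.6]
opening: 0.0099
finger_force: 0.6
```

Converted, -0.7 cm / 60 = -0.0117, -0.6 cm / 60 = -0.01.

jog_arm(
  commands=[
    [1.0,-0.0033,0,0,0],
    [1.0,-0.0067,0,0,0],
    [1.0,-0.01,0,0,0],
    [1.0,-0.0117,0,0,0],
    [1.0,-0.0117,0,0,0],
  ],
)

```text
t: 5.2
eef_pos: [0.5075, 0.0815, 0.0181]
orientation: [180.0, -0.0, 90.1]
contact_force: [0.4, 2.1, 3.0]
opening: 0.0099
finger_force: 0.7
```

Converted, -0.2 cm / 60 = -0.0033, -0.1 cm / 60 = -0.0017.

jog_arm(
  commands=[
    [1.0,-0.0017,0,0,0],
    [1.0,-0.0033,0,0,0],
    [1.0,-0.0033,0,0,0],
  ],
)

```text
t: 5.5
eef_pos: [0.5075, 0.0812, 0.0182]
orientation: [180.0, -0.2, 90.1]
contact_force: [1.5, 19.1, 1.9]
opening: 0.0101
finger_force: 0.3
```

Converted, -12 cm / 60 = -0.2, -8 cm / 60 = -0.1333.

jog_arm(
  commands=[
    [1.0,0.0167,0,0,0],
    [1.5,0.0333,0,0,0],
    [2.2,0.0333,0,-0.0667,0],
    [2.2,0.0333,0,-0.1333,0],
    [2.2,0.0333,0,-0.2,0],
    [2.2,0.0333,0,-0.2,0],
  ],
)

```text
t: 6.1
eef_pos: [0.5096, 0.0992, 0.1428]
orientation: [179.5, 0.0, 90.1]
contact_force: [0.9, -0.6, -0.2]
opening: 0.0214
finger_force: 0.0
```

```bash
python3 - <<'E'
from h import *
c=snap("side","side1.png")
cv2.imwrite("pics/side1c.png",cv2.resize(c["color"][190:370,270:470,::-1],(660,594),interpolation=cv2.INTER_CUBIC))
c2=snap("top")
for n,c in(("side",c),("top",c2)):
  for t in("drawer_front","drawer_floor"):
    for d in mark_of(n,t): print(n,t,round(d["score"],2),w(c,d["xyz"]).round(4))
E
```

```text
side drawer_front 0.6 [0.5124 0.0715 0.0172]
side drawer_floor 0.9 [0.5172 0.0034 0.0118]
top drawer_front 0.92 [0.5064 0.0727 0.0191]
top drawer_floor 0.8 [0.5114 0.0077 0.0071]
top drawer_floor 0.27 [ 7.292e-01 -2.271e-01  6.000e-04]
```

View pics/side1c.png

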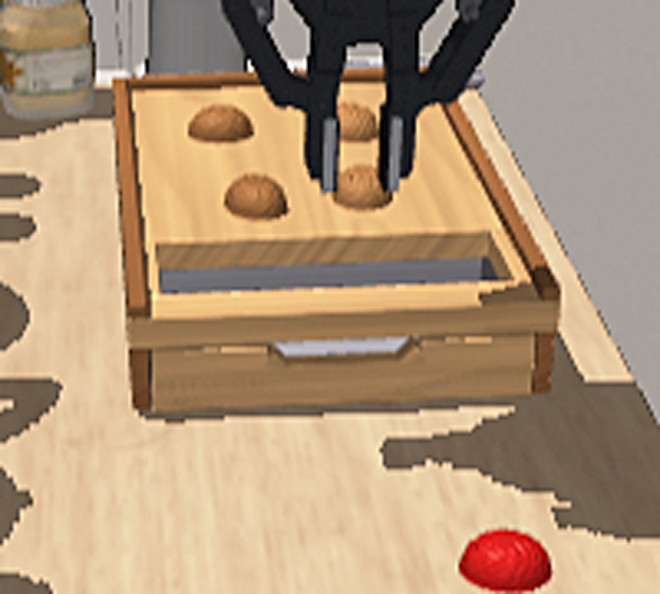

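Side crop: the drawer is flush and all four shells are still in place. Next I sweep the far front shell at (0.542, -0.058), steering it slightly outward.

Converted, -19.7 cm / 60 = -0.3283, -18 cm / 60 = -0.3, 0.3 rad / 4 = 0.075.

jog_arm(
  commands=[
    [2.2,-0.075,0.0083,0,0.025],
    [2.2,-0.15,0.0167,0,0.05],
    [2.2,-0.225,0.025,0,0.075],
    [2.2,-0.3,0.0342,0,0.075],
    [2.2,-0.3283,0.0342,0.0083,0.075],
    [2.2,-0.3283,0.0342,0.0667,0.075],
    [2.2,-0.3283,0.0342,0.1083,0.075],
    [2.2,-0.3283,0.0342,0.125,0.075],
    [2.2,-0.3283,0.0342,0.1317,0.075],
  ],
)

```text
t: 7.3
eef_pos: [0.5273, -0.0978, 0.0599]
orientation: [-179.8, 0.0, 73.0]
contact_force: [-19.8, 4.0, 49.9]
opening: 0.0222
finger_force: 25.0
```

```bash
python3 - <<'E'
from h import *
c=snap("side")
cv2.imwrite("pics/side2c.png",cv2.resize(c["color"][190:330,290:450,::-1],(640,560),interpolation=cv2.INTER_CUBIC))
print(state()["eef_pos"],state()["orientation"],state()["contact_force"])
E
```

```text
[ 0.52734324 -0.09778425  0.06009809] [-1.79845445e+02  3.84451361e-02  7.29605602e+01] [-5.24914752 -0.43068664  6.19059116]
```

View pics/side2c.png

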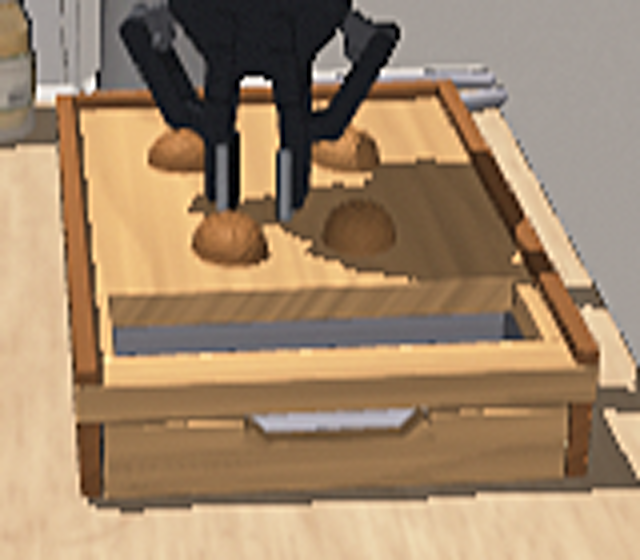

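Side crop: fingers stand behind the far front shell at crop px (230,237), and the aim along the heading is good. The tips were touching the face, so I raise them slightly before sweeping.

Converted, 8.4 cm / 60 = 0.14, 7.7 cm / 60 = 0.1283.

jog_arm(
  commands=[
    [2.2,0,0.0033,-0.0067,0],
    [2.2,0.0133,0.0033,-0.0067,0],
    [2.2,0.0283,0.0033,-0.0067,0],
    [2.2,0.045,0.0033,-0.0067,0],
    [2.2,0.0617,0.0033,-0.0067,0],
    [2.2,0.0783,0.0033,-0.0067,0],
    [2.2,0.095,0.0033,-0.0067,0],
    [2.2,0.1117,0.0033,-0.0067,0],
    [2.2,0.1283,0.0033,-0.0067,0],
    [2.2,0.14,0.0033,-0.0067,0],
  ],
)

```text
t: 8.35
eef_pos: [0.5552, -0.0174, 0.063]
orientation: [-180.0, -0.0, 72.9]
contact_force: [-0.9, 0.0, -0.1]
opening: 0.0217
finger_force: 0.0
```

```bash
python3 - <<'E'
from h import *
c=snap("side")
cv2.imwrite("pics/side3c.png",cv2.resize(c["color"][190:330,290:450,::-1],(640,560),interpolation=cv2.INTER_CUBIC))
for d in mark_of("side","shell0"): print(round(d["score"],2),w(c,d["xyz"]).round(3))
E
```

```text
0.57 [ 0.478 -0.159  0.059]
0.56 [ 0.561 -0.164  0.058]
0.56 [ 0.481 -0.065  0.057]
0.55 [ 0.457  0.204 -0.002]
```

View pics/side3c.png

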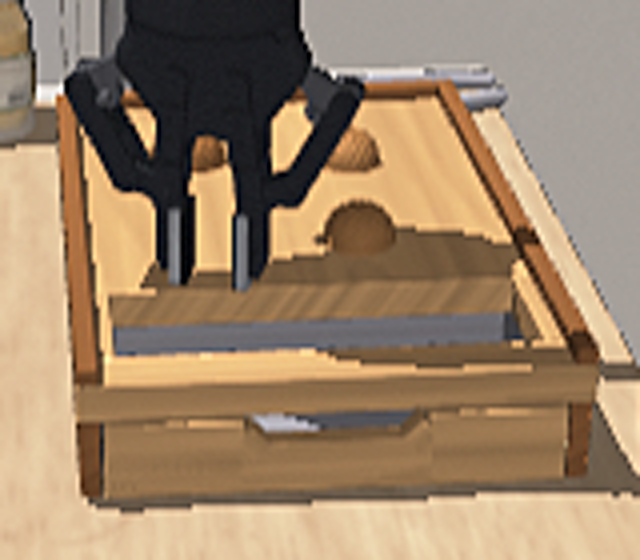

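The crop shows the first shell gone into the slot and the fingers at its edge. Next is the near front shell at (0.480, -0.066).

Converted, -10.6 cm / 60 = -0.1767, -7 cm / 60 = -0.1167, -0.15 rad / 4 = -0.0375.

jog_arm(
  commands=[
    [2.2,0,0,-0.0667,0],
    [2.2,-0.0583,-0.0167,-0.0667,-0.0375],
    [2.2,-0.1167,-0.0333,-0.0667,-0.075],
    [2.2,-0.1767,-0.0533,-0.0667,-0.1125],
    [2.2,-0.1767,-0.0533,-0.0583,-0.15],
    [2.2,-0.1767,-0.0533,-0.0333,-0.15],
    [2.2,-0.1767,-0.0533,-0.01,-0.15],
    [2.2,-0.1767,-0.0533,-0.0017,-0.15],
    [2.2,-0.1767,-0.0533,-0.0017,-0.15],
  ],
)

```text
t: 9.35
eef_pos: [0.493, -0.1103, 0.0637]
orientation: [-179.9, -0.0, 107.3]
contact_force: [-1.0, -0.3, -0.1]
opening: 0.0222
finger_force: 0.0
```

Converted, 10 cm / 60 = 0.1667, 9 cm / 60 = 0.15.

jog_arm(
  commands=[
    [2.2,0.0167,0,0,0],
    [2.2,0.0333,0,0,0],
    [2.2,0.05,0,0,0],
    [2.2,0.0667,0,0,0],
    [2.2,0.0833,0,0,0],
    [2.2,0.1,0,0,0],
    [2.2,0.1167,0,0,0],
    [2.2,0.1333,0,0,0],
    [2.2,0.15,0,0,0],
    [2.2,0.1667,0,0,0],
  ],
)

```text
t: 10.35
eef_pos: [0.4631, -0.0139, 0.0639]
orientation: [-180.0, -0.0, 107.3]
contact_force: [0.1, 0.0, 0.1]
opening: 0.0219
finger_force: 0.0
```

```bash
python3 - <<'E'
from h import *
for n in("side","top"):
  c=snap(n)
  for d in mark_of(n,"shell0"): print(n,round(d["score"],2),w(c,d["xyz"]).round(3),px(c,w(c,d["xyz"])))
print(state()["eef_pos"])
E
```

```text
side 0.69 [0.458 0.203 0.   ] [420 361]
side 0.59 [0.461 0.008 0.026] [396 282]
side 0.58 [ 0.476 -0.16   0.061] [377 228]
side 0.45 [ 0.56  -0.164  0.059] [336 230]
top 0.8 [0.565 0.03  0.025] [260 264]
top 0.78 [ 0.477 -0.16   0.061] [351 309]
top 0.7 [ 0.449  0.21  -0.   ] [175 316]
top 0.51 [ 0.556 -0.167  0.058] [354 269]
[ 0.46351022 -0.01464582  0.06401237]
```

Converted, -18.3 cm / 60 = -0.305, -13.5 cm / 60 = -0.225, 0.37 rad / 4 = 0.0925.

jog_arm(
  commands=[
    [2.2,0,0,-0.0667,0],
    [2.2,-0.075,-0.0183,-0.0667,0.03],
    [2.2,-0.15,-0.0383,-0.0667,0.0625],
    [2.2,-0.225,-0.0567,-0.0667,0.0925],
    [2.2,-0.305,-0.0767,-0.0667,0.0925],
    [2.2,-0.305,-0.0767,-0.0583,0.0925],
    [2.2,-0.305,-0.0767,-0.0333,0.0925],
    [2.2,-0.305,-0.0767,-0.01,0.0925],
    [2.2,-0.305,-0.0767,-0.0017,0.0925],
    [2.2,-0.305,-0.0767,-0.0017,0.0925],
  ],
)

```text
t: 11.55
eef_pos: [0.4738, -0.203, 0.0645]
orientation: [-179.9, -0.0, 86.1]
contact_force: [0.3, -0.9, -0.4]
opening: 0.0223
finger_force: 0.0
```

jog_arm(
  commands=[
    [2.2,0.0167,0,0,0],
    [2.2,0.0333,0,0,0],
    [2.2,0.05,0,0,0],
    [2.2,0.0667,0,0,0],
    [2.2,0.0833,0,0,0],
    [2.2,0.1,0,0,0],
    [2.2,0.1167,0,0,0],
    [2.2,0.1333,0,0,0],
    [2.2,0.15,0,0,0],
    [2.2,0.1667,0,0,0],
  ],
)

```text
t: 12.55
eef_pos: [0.4809, -0.1027, 0.0651]
orientation: [180.0, 0.0, 86.1]
contact_force: [0.3, -2.4, 1.7]
opening: 0.0217
finger_force: 1.0
```

```bash
python3 - <<'E'
from h import *
for n in("side","top"):
  c=snap(n)
  for d in mark_of(n,"shell0"): print(n,round(d["score"],2),w(c,d["xyz"]).round(3),px(c,w(c,d["xyz"])))
E
```

```text
side 0.97 [ 0.454  0.206 -0.   ] [423 362]
side 0.61 [ 0.51  -0.091 -0.   ] [363 271]
side 0.6 [ 0.481 -0.078  0.061] [380 245]
side 0.43 [ 0.559 -0.161  0.057] [336 231]
top 0.84 [0.455 0.03  0.026] [258 317]
top 0.72 [ 0.435 -0.305  0.001] [417 328]
top 0.64 [ 0.553 -0.166  0.062] [354 271]
top 0.51 [0.568 0.029 0.026] [260 262]
```

Converted, 9.2 cm / 60 = 0.1533, 9 cm / 60 = 0.15.

jog_arm(
  commands=[
    [2.2,0.0167,0,0,0],
    [2.2,0.0333,0,0,0],
    [2.2,0.05,0,0,0],
    [2.2,0.0667,0,0,0],
    [2.2,0.0833,0,0,0],
    [2.2,0.1,0,0,0],
    [2.2,0.1167,0,0,0],
    [2.2,0.1333,0,0,0],
    [2.2,0.15,0,0,0],
    [2.2,0.1533,0,0,0],
  ],
)

```text
t: 13.75
eef_pos: [0.487, -0.0105, 0.065]
orientation: [-180.0, -0.0, 86.2]
contact_force: [0.7, -0.6, -0.1]
opening: 0.0222
finger_force: 0.0
```

```bash
python3 - <<'E'
from h import *
for n in("side","top"):
  c=snap(n)
  for d in mark_of(n,"shell0"): print(n,round(d["score"],2),w(c,d["xyz"]).round(3),px(c,w(c,d["xyz"])))
print(state()["eef_pos"])
E
```

```text
side 0.73 [ 0.561 -0.162  0.059] [335 230]
side 0.72 [0.454 0.202 0.   ] [423 360]
side 0.5 [0.49  0.048 0.028] [384 293]
top 0.71 [0.449 0.207 0.   ] [177 316]
top 0.59 [0.569 0.03  0.024] [260 261]
top 0.53 [ 0.433 -0.303 -0.   ] [415 329]
top 0.5 [ 0.555 -0.163  0.058] [352 270]
top 0.24 [ 0.73  -0.167  0.001] [354 190]
[ 0.48710215 -0.01180442  0.06502505]
```

Converted, -19 cm / 60 = -0.3167, -16 cm / 60 = -0.2667, -0.2 rad / 4 = -0.05.

jog_arm(
  commands=[
    [2.2,0,0,-0.0667,0],
    [2.2,-0.0667,0.0317,-0.0667,-0.025],
    [2.2,-0.1333,0.0633,-0.0667,-0.05],
    [2.2,-0.2,0.095,-0.0667,-0.05],
    [2.2,-0.2667,0.125,-0.0667,-0.05],
    [2.2,-0.3167,0.1483,-0.0667,-0.05],
    [2.2,-0.3167,0.1483,-0.0333,-0.05],
    [2.2,-0.3167,0.1483,-0.01,-0.05],
    [2.2,-0.3167,0.1483,0,-0.05],
    [2.2,-0.3167,0.1483,0,-0.05],
  ],
)

```text
t: 14.95
eef_pos: [0.5625, -0.2073, 0.0644]
orientation: [-179.9, -0.1, 97.5]
contact_force: [0.4, 0.4, 0.8]
opening: 0.0217
finger_force: 0.0
```

Converted, 10 cm / 60 = 0.1667, 9 cm / 60 = 0.15.

jog_arm(
  commands=[
    [2.2,0.0167,0,0,0],
    [2.2,0.0333,0,0,0],
    [2.2,0.05,0,0,0],
    [2.2,0.0667,0,0,0],
    [2.2,0.0833,0,0,0],
    [2.2,0.1,0,0,0],
    [2.2,0.1167,0,0,0],
    [2.2,0.1333,0,0,0],
    [2.2,0.15,0,0,0],
    [2.2,0.1667,0,0,0],
  ],
)

```text
t: 15.95
eef_pos: [0.5498, -0.1074, 0.0652]
orientation: [180.0, 0.0, 97.6]
contact_force: [0.4, -0.8, 2.2]
opening: 0.0219
finger_force: 1.5
```

```bash
python3 - <<'E'
from h import *
for n in("side","top"):
  c=snap(n)
  for d in mark_of(n,"shell0"): print(n,round(d["score"],2),w(c,d["xyz"]).round(3),px(c,w(c,d["xyz"])))
E
```

```text
side 0.47 [ 0.552 -0.082  0.059] [342 246]
side 0.37 [0.492 0.024 0.025] [381 288]
top 0.73 [ 0.435 -0.305  0.   ] [417 328]
top 0.69 [0.569 0.031 0.025] [259 262]
top 0.58 [0.491 0.026 0.024] [260 299]
```

Converted, 9.7 cm / 60 = 0.1617, 9 cm / 60 = 0.15.

jog_arm(
  commands=[
    [2.2,0.0167,0,0,0],
    [2.2,0.0333,0,0,0],
    [2.2,0.05,0,0,0],
    [2.2,0.0667,0,0,0],
    [2.2,0.0833,0,0,0],
    [2.2,0.1,0,0,0],
    [2.2,0.1167,0,0,0],
    [2.2,0.1333,0,0,0],
    [2.2,0.15,0,0,0],
    [2.2,0.1617,0,0,0],
  ],
)

```text
t: 17.15
eef_pos: [0.5368, -0.011, 0.065]
orientation: [-180.0, -0.0, 97.6]
contact_force: [-0.2, -0.8, 0.2]
opening: 0.0222
finger_force: 0.0
```

Converted, -15 cm / 60 = -0.25, -12 cm / 60 = -0.2.

jog_arm(
  commands=[
    [2.2,0,0,-0.0667,0],
    [2.2,-0.0667,0,-0.1333,0],
    [2.2,-0.1333,0,-0.2,0],
    [2.2,-0.2,0,-0.25,0],
    [2.2,-0.25,0,-0.25,0],
    [2.2,-0.25,0,-0.25,0],
  ],
)

```text
t: 17.75
eef_pos: [0.5574, -0.1648, 0.2163]
orientation: [179.9, 0.2, 97.3]
contact_force: [-0.0, 0.8, -0.5]
opening: 0.0221
finger_force: 0.0
```

```bash
python3 - <<'E'
from h import *
ims=[]
for n,(a,b,x,y) in(("side",(190,370,270,470)),("top",(230,350,190,324))):
  c=snap(n)
  for t in("shell0","drawer_front"):
    for d in mark_of(n,t): print(n,t,round(d["score"],2),w(c,d["xyz"]).round(3),px(c,w(c,d["xyz"])))
  ims.append(cv2.resize(c["color"][a:b,x:y,::-1],(400,358),interpolation=cv2.INTER_CUBIC))
cv2.imwrite("pics/end.png",np.hstack(ims))
E
```

```text
side shell0 0.59 [0.455 0.203 0.003] [422 359]
side shell0 0.47 [0.492 0.027 0.022] [381 290]
side shell0 0.37 [0.531 0.026 0.022] [359 290]
side drawer_front 0.59 [0.517 0.071 0.018] [370 305]
top shell0 0.77 [0.451 0.21  0.002] [175 315]
top shell0 0.69 [0.455 0.029 0.028] [258 317]
top shell0 0.64 [0.571 0.027 0.025] [261 261]
top shell0 0.57 [0.486 0.025 0.027] [261 301]
top shell0 0.57 [0.529 0.026 0.021] [261 281]
top shell0 0.46 [ 0.434 -0.306  0.001] [417 329]
top drawer_front 0.68 [0.506 0.071 0.018] [239 291]
top drawer_front 0.51 [ 0.431 -0.389 -0.001] [456 331]
```

View pics/end.png

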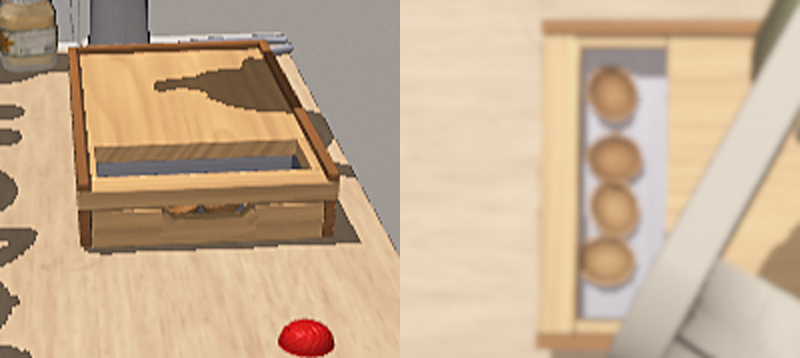

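The picture shows all four shells in the drawer, at px (610,95), (612,158), (613,208) and (607,260) in the right half. The drawer is flush and the board is clear.

```bash
python3 -c "from workcell import *; print(job_done())"
```

```text
the job is handed in; nothing more can be done
None
```

I pushed the drawer fully home, then swept all four half shells through the slot into it, and handed the job in at about 18 s; on one descent beside a shell the fingertips briefly touched the board face at about 50 N.

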